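# Check that the jig's release lever stops short of its bar

## Task

Two chip jigs stand on the bench, one with a chip in its nest and one empty. On the empty one, press the hand lever in from its outer side with the backs of the fingers, without grasping it, gently until it comes up against its stop short of the fixed bar, and hold it there for about a second; then let it go so it springs right back out. Do not touch the bar, and leave the loaded jig and the jar, vial and tweezers alone.

Things in the scene. Friction and masses are not known exactly. Their poses are not given: they have to be found in the camera images.
- jig_empty: The jig to check: fixed aluminium block 110 x 110 x 60 mm high, square nest in its top with no chip. Origin: centre of its underside, z up. From its -x face a fixed bar and the hand lever reach out along -x, roughly towards the robot, level, centres 45 mm above the bench, nothing under them. Upright hinge at x -66, y -2 mm, in a clevis out to x -79, y -14 to 10 mm, up to 66 mm high.
- jig_loaded: The other jig, the same in every way but with a chip (green 44 mm square carrier with a black 24 mm chip on it) in its nest. To be left alone. Same axes as jig_empty; where the two stand may be swapped.
- lever_jig_empty (a joint): Angle (rad) of the empty jig's lever: 0 sprung out, growing towards the bar, 0.35 at its stop. Steel blade 10 mm thick, 16 mm high; 120 mm from hinge to the centre of its 16 mm end ball. At 0 it slants 0.35 rad away from the bar; at the stop it is parallel, its face 14 mm clear. Needs 5 N at the pad point to start, 8 N at the stop, which is rigid. Let go, it springs back to 0.
- lever_jig_loaded (a joint): The same for the loaded jig's lever: not to be moved.
- pad_jig_empty (a point): Where to press: point on the outer face of the empty jig's lever, half-way up (45 mm above the bench). Turns with the lever: x along the lever to the hinge, y outward from the bar (press along -y), z up. The hinge axis is 95 mm along +x and 5 mm along -y from it. The fingers come down on the outer (+y) side, where at least 60 mm is free.
- bar_jig_empty: The empty jig's fixed bar, 18 mm diameter aluminium grip on a thinner steel rod, centre line 45 mm above the bench, at y -30 mm of the jig; it runs 135 mm along -x from the origin, which is its root at the block's front face. Not to be touched.
- bar_jig_loaded: The loaded jig's fixed bar, the same. Not to be touched.
- jar_mid (a point): Bystander: white plastic jar, 58 mm diameter, 55 mm high, standing loose between the jigs. Point at its centre.
- vial_mid (a point): Bystander: little amber vial with white cap, 26 mm diameter, 45 mm high, standing loose nearer the robot. Point at its centre.
- tweezers: Bystander: steel tweezers lying loose beyond the jar, 125 mm long, 8 mm high. Origin under their middle, x along them.

How it is judged (in metres and radians):
On the way:
1. the empty jig's lever is pressed in by the fingers to its stop (0.31 rad or more of 0.35) and held there for 0.7 s (value of joint lever_jig_empty above 0.31 rad and contact force between the fingers and lever_jig_empty above 1 N), for 0.7 s.
At the end, for the whole second after the job is handed in: The empty jig's lever has sprung back out (under 0.03 rad), the loaded jig's lever is out too (under 0.03 rad), and jar, vial and tweezers are within 15 mm of where they stood (value of joint each of lever_jig_empty, lever_jig_loaded below 0.03 rad and distance of each of jar_mid, vial_mid, tweezers from where it was at the start of the episode below 0.015 m); the robot touches nothing.
It fails at once if the lever is grasped, or pressed other than from its outer side: the fingers bear on it while the point between the fingertips is not outside its outer face (contact force between the fingers and lever_jig_empty above 1 N and y of the grasp point in the frame of pad_jig_empty below 0.003 m).
It fails at once if the lever is forced (over 40 N) (contact force between any of the fingers, the arm and lever_jig_empty above 40 N).
It fails at once if a fixed bar is touched (over 1 N) (contact force between any of the fingers, the arm and bar_jig_empty above 1 N or contact force between any of the fingers, the arm and bar_jig_loaded above 1 N).
It fails at once if the loaded jig is touched (over 1 N) or its lever moved (over 0.05 rad) (contact force between any of the fingers, the arm and jig_loaded above 1 N or value of joint lever_jig_loaded above 0.05 rad).
It fails at once if the jar, the vial or the tweezers are moved more than 15 mm (distance of any of jar_mid, vial_mid, tweezers from where it was at the start of the episode above 0.015 m).
It also fails if it takes over 48 s, if anything falls off the work surface, if the arm or the gripper's body presses on something with over 40 N, if the wrist force passes 120 N, or if a joint passes its speed limit or range.

## Robot

A 6-joint arm with a two-finger parallel gripper is mounted at the origin on the work surface. World frame = base frame: x ahead of the robot, y to its left, z up, the work surface at z = 0. Lengths are in mm, angles in rad, forces in N, time in s.
With the tool pointing down it reaches from about 275 to 1000 mm from the base axis. Payload 8.4 kg.
Tool frame: the origin (TCP) lies midway between the tips of the shut fingers; the grasp point (between the pads) lies 19 mm behind it; z points along the fingers, y is the direction in which the jaws open and shut (so a half turn about z gives the same grasp; the last joint's range is limited). The gripper opens to 85 mm and grips with 20 to 120 N. Pads are 22 mm wide; open, the fingers measure 114 mm over their backs; the gripper's body (76 mm by 85 mm) begins 54 mm behind the grasp point. The pads swing forward as they close: fully open they stand 13 mm farther back than shut.
Start: joints at [1.343, 0.353, 1.633, -0, 1.155, -0.002], TCP at [139.927, 609.137, 231.281] pointing down, gripper open.
Joint ranges: [-2.63, 2.63], [-0.92, 2.1], [0.06, 2.66], [-1.3, 4.44], [0, 2.69], [-3.02, 3.02]. Speed limits (rad/s): [2.22, 2.22, 2.79, 3.14, 3.14, 3.14].

## Interface

Orientations are given as [roll, pitch, yaw] about the fixed x, y, z axes, in that order (R = Rz(yaw) Ry(pitch) Rx(roll)).
In Python, from rig import r gives the robot as it stands. The module is installed in compiled form; this text tells all that it offers.
- The arm moves only by the tool drive_tool, never from a script. Its argument "moves" is a list of rows, each a list of 3 entries, a list of its own where there are three numbers: the closure, from 0 (fully open) to 1 (shut), then the shift along the tool's x, y, z in cm, then the turn about the tool's z in degrees. In form: [[claw, [dx, dy, dz], roll], ...]. A call has 1 to 12 rows; each row is the pose to reach, as a shift and turn from the pose measured when the call began, along the tool's axes at that moment; what a row does not reach only later rows make up. A row lasts 1/8 s, in which the tool goes at most 62.5 mm and 10.7 degrees, less where a joint would pass 70% of its speed; a pose out of reach is approached as far as the arm can. A call with a gripper value outside its range is refused whole. The fingers move at their own pace and stop on an object; "grip_force" is the grip in N (left out, the last holds). Time passes only in rows, so rows that repeat a pose let the fingers close. It gives the time, the measured TCP pose, the force and the opening at its end, in the units of the state.
- r.sense(): the state, without advancing time (a new reading comes with each control period).
- r.grab_frame(name): name is "side" or "top" or "wrist"; returns a dict with "color" (384x512x3 uint8, red, green, blue), "fx", "fy", "cx", "cy" (pixels), "pose" (4x4, takes a point from camera to world coordinates); the wrist camera has in their place "hand_eye" (4x4, takes a point from camera to tool coordinates, whose origin is the TCP and whose axes are the flange's). Camera axes: x right, y up, looking along -z (the intrinsics and any distortion apply to the point x, -y, -z); pixel columns grow to the right and rows downward; lengths in mm; the calibration is good to about 2 mm. A picture is of the moment at which its call begins: read the wrist's pose just before it. There is no depth.
- r.sign_off(): hands the job in, once; it reports no verdict.
Trained networks look in the newest picture that a camera, given by its name, has taken for a name from the list of things; names that differ only in an ending like _2 or _b are one class to them, and where a whole thing is asked for, a point or a joint stands for the part that bears it (a point fixed in the world has none). Each returns a list of dicts, best first, with "score" (0 to 1); they miss things now and then, are a little off and sometimes report something else, mostly with a low value. They report only what shows in the picture. A call takes as long as a camera call.
- r.outline_of(thing, camera): "mask" (384x512 bool, what is visible of it) and "at" ([column, row] in pixels, amid what is visible of it).
- r.spot_point(thing, camera): "at" ([column, row] in pixels: a listed point, or the origin of a listed thing).
The state is a dict: "clock": time; "qpos": joint angles; "qvel": joint speeds; "joint_efforts": joint torques, N m; "eef_pos": TCP position; "tcp_rot": TCP orientation; "contact_force": force on the tool from outside, world axes, zero at the start; "wrist_torque": the same for the moment, N m; "opening": opening from 0.0 (shut) to 1.0 (fully open).
Only numpy, scipy, OpenCV 4.12 (cv2) and the standard library are available. Lean on these libraries where they do the work, as an engineer would, in place of code of your own. Each camera call takes 0.05 s, during which the arm holds its last target.

## Working session

There is one attempt and no reset: what is moved stays moved. The work goes in short steps, Python scripts to look and compute and a tool call to move; the robot and the scene stay as the last step left them, time stands still between calls to the robot, and variables do not carry over. Pictures are saved under pics/ and viewed, and the job is handed in when it is done.

Besides the shell and the picture viewer there is one more tool, called after "Request:" by a JSON object that holds its "op" and its "data", one argument or row to a line. drive_tool: Moves the arm, as the interface text tells. Its arguments: {"type":"object","properties":{"moves":{"type":"array"},"grip_force":{"type":"number"}},"required":["moves"]}

```bash
mkdir -p pics
cat > h.py <<'E'
import numpy as np,cv2
from rig import r
def save(f,n): cv2.imwrite('pics/'+n,cv2.cvtColor(f['color'],cv2.COLOR_RGB2BGR))
def ray(f,uv):
    d=np.array([(uv[0]-f['cx'])/f['fx'],-(uv[1]-f['cy'])/f['fy'],-1]);P=f['pose'];return P[:3,3],P[:3,:3]@d
def onz(f,uv,z):
    o,d=ray(f,uv);return o+d*(z-o[2])/d[2]
def proj(f,p):
    P=f['pose'];c=P[:3,:3].T@(np.array(p)-P[:3,3]);return np.array([f['cx']+f['fx']*c[0]/-c[2],f['cy']-f['fy']*c[1]/-c[2]])
E
python3 - <<'E'
from h import *
s=r.sense();print({k:np.round(v,3) for k,v in s.items()})
for c in ['top','side']:
    f=r.grab_frame(c);save(f,c+'0.png');print(c,{k:np.round(v,2).tolist() for k,v in f.items() if k!='color'})
    for t in ['jig_empty','jig_loaded','pad_jig_empty','bar_jig_empty','bar_jig_loaded','jar_mid','vial_mid','tweezers']:
        print(t,[(round(x['score'],2),np.round(x['at'],1).tolist(),np.round(onz(f,x['at'],45 if 'pad' in t or 'bar' in t else 25 if 'mid' in t else 0),0).tolist()) for x in r.spot_point(t,c)])
    for t in ['jig_empty','lever_jig_empty']:
        print('outl',t,[(round(x['score'],2),np.round(x['at'],1).tolist()) for x in r.outline_of(t,c)])
E
```

```text
{'clock': np.float64(0.0), 'qpos': array([ 1.343,  0.354,  1.634, -0.   ,  1.155, -0.002]), 'qvel': array([-0.   ,  0.001, -0.   ,  0.   , -0.001, -0.   ]), 'joint_efforts': array([ 2.0000e-03, -6.0524e+01, -3.4206e+01,  0.0000e+00,  9.0000e-03,
       -0.0000e+00]), 'eef_pos': array([139.816, 608.659, 230.558]), 'tcp_rot': array([-3.14 ,  0.   ,  2.916]), 'contact_force': array([ 0.493,  0.064, -0.302]), 'wrist_torque': array([-0.023, -0.002,  0.008]), 'opening': np.float64(1.001)}
top {'fx': 476.11, 'fy': 476.11, 'cx': 248.74, 'cy': 191.82, 'pose': [[0.0, 0.99, -0.15, 440.55], [-1.0, 0.0, 0.02, -5.18], [0.02, 0.15, 0.99, 1187.46], [0.0, 0.0, 0.0, 1.0]]}
jig_empty [(0.95, [147.2, 175.9], [658.0, 232.0, 0.0])]
jig_loaded [(0.68, [319.4, 177.8], [654.0, -204.0, 0.0])]
pad_jig_empty [(0.82, [132.4, 234.4], [508.0, 254.0, 45.0])]
bar_jig_empty [(0.58, [155.9, 199.5], [592.0, 200.0, 45.0])]
bar_jig_loaded [(0.57, [334.8, 197.6], [598.0, -233.0, 45.0])]
jar_mid [(0.61, [232.6, 177.5], [650.0, 16.0, 25.0])]
vial_mid [(0.67, [231.5, 264.4], [437.0, 17.0, 25.0])]
tweezers [(0.44, [244.8, 131
[... 184 characters left out ...]
0.81, 0.35, -0.47, 137.39], [-0.59, 0.45, -0.67, -640.5], [-0.03, 0.82, 0.57, 579.55], [0.0, 0.0, 0.0, 1.0]]}
jig_empty [(0.6, [214.7, 157.8], [646.0, 216.0, 0.0])]
jig_loaded [(0.59, [345.6, 248.3], [656.0, -211.0, 0.0]), (0.51, [148.1, 153.6], [527.0, 338.0, 0.0])]
pad_jig_empty [(0.97, [147.2, 152.7], [497.0, 267.0, 45.0])]
bar_jig_empty [(0.65, [200.3, 149.5], [601.0, 202.0, 45.0])]
bar_jig_loaded [(0.74, [330.5, 250.0], [593.0, -231.0, 45.0])]
jar_mid [(0.56, [268.0, 187.5], [645.0, 5.0, 25.0])]
vial_mid [(0.75, [182.3, 228.7], [433.0, -4.0, 25.0])]
tweezers [(0.66, [319.3, 180.7], [774.0, -15.0, 0.0])]
outl jig_empty [(0.92, [205.5, 153.3])]
outl lever_jig_empty [(0.6, [165.2, 154.1])]
```

View pics/top0.png

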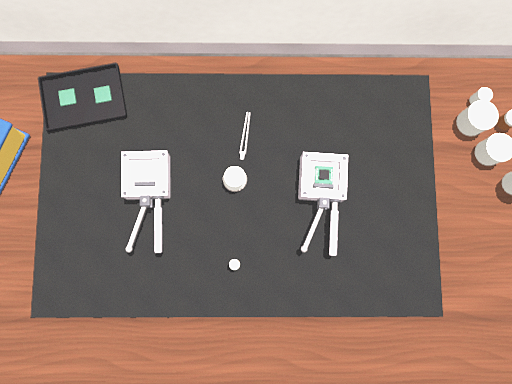

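View pics/side0.png

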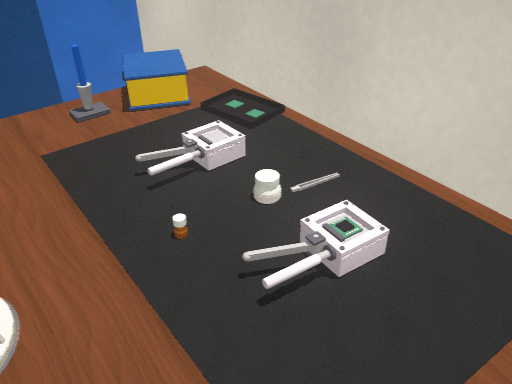

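Top view: the empty jig is on the left (block about (146,175), hinge (145,201), ball (129,249), bar column ~157). The loaded jig is on the right with its green chip at (323,175). Next I'll refine this with a zoom.

Run:
```python
from h import *
f=r.grab_frame('top')
c=f['color'][140:265,85:205]
cv2.imwrite('pics/z.png',cv2.cvtColor(cv2.resize(c,None,fx=4.7,fy=4.7,interpolation=cv2.INTER_CUBIC),cv2.COLOR_RGB2BGR))
for t in ['lever_jig_empty','bar_jig_empty','jig_empty']:
    for x in r.outline_of(t,'top')[:1]:
        m=x['mask'];ys,xs=np.nonzero(m);(a,b),(w,h),ang=cv2.minAreaRect(np.c_[xs,ys].astype(np.float32))
        l=cv2.fitLine(np.c_[xs,ys].astype(np.float32),cv2.DIST_L2,0,.01,.01).ravel()
        z=60 if t=='jig_empty' else 45
        bx=cv2.boxPoints(((a,b),(w,h),ang))
        print(t,m.sum(),[np.round(onz(f,p,z)[:2]).tolist() for p in bx])
        d=onz(f,l[2:]+20*l[:2],z)-onz(f,l[2:],z);print('pt',onz(f,l[2:],z),'dir deg',np.degrees(np.arctan2(d[1],d[0])))
```

```text
lever_jig_empty 249 [[470.0, 271.0], [579.0, 238.0], [574.0, 224.0], [466.0, 257.0]]
pt [519.21397994 247.54031272  45.        ] dir deg -17.975374602557935
jig_empty 3164 [[710.0, 285.0], [711.0, 167.0], [466.0, 161.0], [466.0, 275.0]]
pt [619.42120789 222.0775731   60.        ] dir deg -175.62347459009658
```

View pics/z.png

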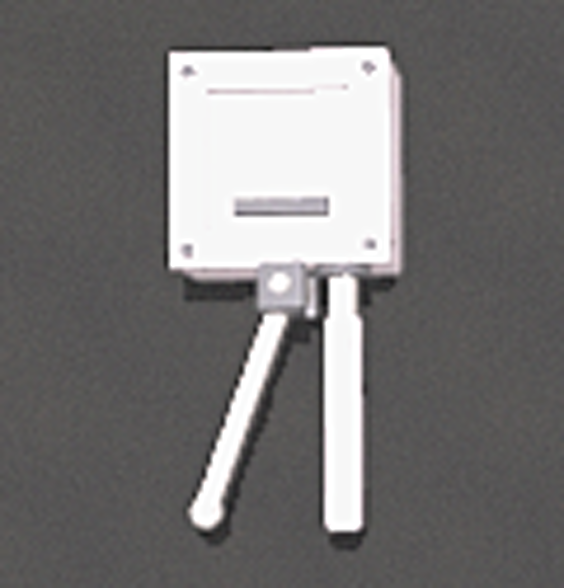

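Run:
```python
from h import *
f=r.grab_frame('top')
P=lambda u,v,z:onz(f,(85+(u+.5)/4.7-.5,140+(v+.5)/4.7-.5),z)[:2]
for n,a in dict(h1=(189,71,60),h2=(189,251,60),h3=(371,66,60),h4=(371,244,60),hinge=(280,283,66),bar0=(343,318,45),bar1=(343,522,45),ball=(206,515,45),levmid=(244,414,45)).items(): print(n,P(*a).round(1))
ya=lambda a,b:np.degrees(np.arctan2(*(P(*a)-P(*b))[::-1]))
print(ya((189,71,60),(189,251,60)),ya((371,66,60),(371,244,60)),ya((189,71,60),(371,66,60))-90,ya((189,251,60),(371,244,60))-90,ya((343,318,45),(343,522,45)),'lever',ya((280,283,66),(206,515,45)))
# side check
g=r.grab_frame('side');save(g,'s.png')
h=P(280,283,66);b=P(206,515,45)
print(proj(g,[*h,66]),proj(g,[*b,45]),proj(g,[*P(343,522,45),45]))
c=g['color'][110:190,125:255]
cv2.imwrite('pics/zs.png',cv2.cvtColor(cv2.resize(c,None,fx=5,fy=5,interpolation=cv2.INTER_CUBIC),cv2.COLOR_RGB2BGR))
```

```text
h1 [698.4 275.4]
h2 [605.  271.8]
h3 [701.5 182.4]
h4 [608.9 179.8]
hinge [588. 224.]
bar0 [572.8 195.6]
bar1 [469.1 192.5]
ball [472.5 261.6]
levmid [523.5 244.3]
2.2411697565250606 1.5587585131795298 1.885060741685507 2.4268897016777373 1.6638951029837048 lever -18.03644571215682
[189.9052655  139.66746098] [138.34014676 156.95294668] [150.72907472 170.05708396]
```

View pics/zs.png

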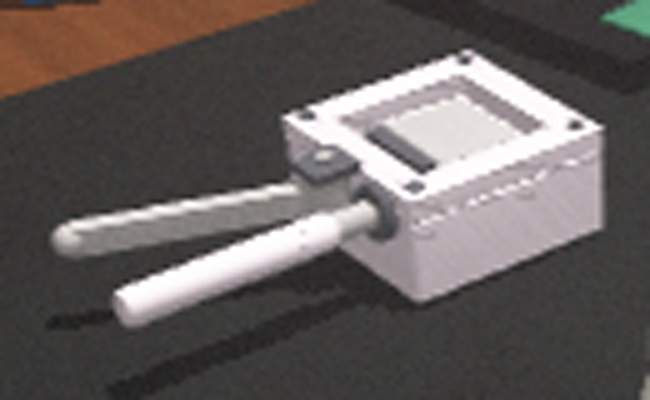

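```bash
cat >> h.py <<'E'
def plan(t,yaw_deg):
    s=r.sense();rx,ry,rz=s['tcp_rot']
    from scipy.spatial.transform import Rotation as R
    M=R.from_euler('xyz',s['tcp_rot']).as_matrix()
    d=M.T@(np.array(t)-s['eef_pos'])/10
    dy=(yaw_deg-np.degrees(rz)+180)%360-180
    print('clk',s['clock'],'pos',s['eef_pos'].round(1),np.degrees(s['tcp_rot']).round(1),'F',s['contact_force'].round(1),'op',s['opening'].round(2));print('shift cm',d.round(2),'roll',round(-dy,1))
E
python3 - <<'E'
from h import *
g=r.grab_frame('side');print(onz(g,(90,117),0),onz(g,(130,100),0))
plan([494,320,150],180)
E
```

```text
[490.50719304 636.35295653   0.        ] [632.4237691  674.86880768   0.        ]Traceback (most recent call last):
  File "<stdin>", line 3, in <module>
  File "h.py", line 16, in plan
    print('clk',s['clock'],'pos',s['eef_pos'].round(1),np.degrees(s['tcp_rot']).round(1),'F',s['contact_force'].round(1),'op',s['opening'].round(2));print('shift cm',d.round(2),'roll',round(-dy,1))
                                                                                                                              ^^^^^^^^^^^^^^^^^^
AttributeError: 'float' object has no attribute 'round'
```

```bash
sed -i "s/s\['opening'\].round(2)/round(s['opening'],2)/" h.py
python3 - <<'E'
from h import *
plan([494,320,150],180)
E
```

```text
clk 1.45 pos [139.9 609.1 231.3] [-180.    -0.   167.1] F [-0.4 -0.9 -0. ] op 1.0
shift cm [-40.98 -20.25   8.13] roll -12.9
```

Request:
{"op": "drive_tool", "data": {
  "moves": [
    [1,[-4,-2,0],-2],
    [1,[-8,-4,0],-4],
    [1,[-12,-6,0],-6],
    [1,[-16,-8,0],-8],
    [1,[-21,-10.4,1],-10],
    [1,[-26,-12.9,2.5],-12],
    [1,[-31,-15.3,4],-12.9],
    [1,[-36,-17.8,6],-12.9],
    [1,[-41,-20.3,8],-12.9],
    [1,[-41,-20.3,8],-12.9],
    [1,[-41,-20.3,8],-12.9],
    [1,[-41,-20.3,8],-12.9]
  ]
}}

```text
clock: 2.95
eef_pos: [493.5, 320.5, 151.8]
tcp_rot: [3.141, 0.0, -3.141]
contact_force: [-1.0, -0.1, -0.1]
opening: -0.0
```

Run:
```python
from h import *
plan([494,295,24],180)
f=r.grab_frame('top');save(f,'t1.png')
g=r.grab_frame('wrist');save(g,'w1.png');print(g['hand_eye'].round(2),g['fx'],g['cx'],g['cy'])
g=r.grab_frame('side');save(g,'s1.png')
```

```text
clk 2.95 pos [493.5 320.5 151.8] [ 180.    0. -180.] F [-1.  -0.1 -0.1] op -0.0
shift cm [-0.04 -2.55 12.78] roll 0.0
[[   0.      0.95    0.32   81.92]
 [   1.      0.     -0.      0.53]
 [  -0.      0.32   -0.95 -143.39]
 [   0.      0.      0.      1.  ]] 289.0676269791214 258.956772692098 188.66843904707613
```

View pics/w1.png

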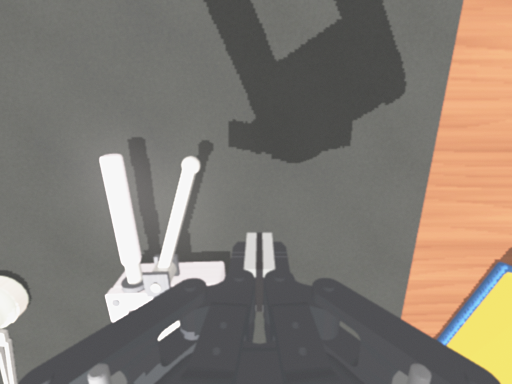

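View pics/s1.png

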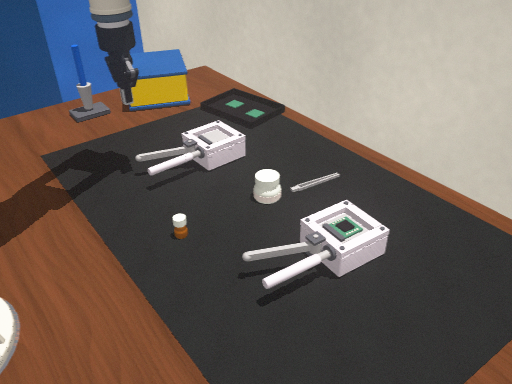

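The wrist view shows the lever, with its ball at (190,164), on the near side and the bar beyond it at (112,158). The shut fingers sit to the outside with clear space below them, so I'll go down.

Request:
{"op": "drive_tool", "data": {
  "moves": [
    [1,[0,-1,2],0],
    [1,[0,-2,4.5],0],
    [1,[0,-2,7],0],
    [1,[0,-2,9.5],0],
    [1,[0,-2,11.5],0],
    [1,[0,-2,12.6],0],
    [1,[0,-2,12.8],0],
    [1,[0,-2,12.8],0],
    [1,[0,-2,12.8],0]
  ]
}}

```text
clock: 4.22
eef_pos: [494.1, 300.8, 24.6]
tcp_rot: [3.14, 0.002, -3.141]
contact_force: [0.4, -0.8, -0.7]
opening: 0.002
```

Run:
```python
from h import *
plan([494,280,24],180)
g=r.grab_frame('wrist');save(g,'w2.png')
f=r.grab_frame('top');save(f,'t2.png')
```

```text
clk 4.225 pos [494.1 300.8  24.6] [ 1.799e+02  1.000e-01 -1.799e+02] F [ 0.4 -0.8 -0.7] op 0.0
shift cm [ 0.01 -2.08  0.06] roll 0.1
```

View pics/w2.png

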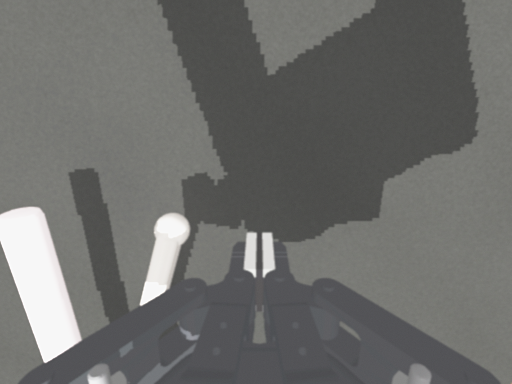

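Lever and fingers are at the same height, and the gap to the lever is free. I'll advance gently in -y.

Request:
{"op": "drive_tool", "data": {
  "moves": [
    [1,[0,-0.4,0],0],
    [1,[0,-0.8,0],0],
    [1,[0,-1.2,0],0],
    [1,[0,-1.5,0],0],
    [1,[0,-1.8,0],0],
    [1,[0,-2.1,0],0],
    [1,[0,-2.4,0],0],
    [1,[0,-2.7,0],0],
    [1,[0,-3.0,0],0],
    [1,[0,-3.0,0],0]
  ]
}}

```text
clock: 5.58
eef_pos: [494.0, 271.2, 24.5]
tcp_rot: [3.14, 0.002, -3.141]
contact_force: [-1.7, 5.6, -1.4]
opening: 0.003
```

Run:
```python
from h import *
plan([494,240,24],180)
g=r.grab_frame('wrist');save(g,'w3.png')
```

```text
clk 5.575 pos [494.  271.2  24.5] [ 1.799e+02  1.000e-01 -1.800e+02] F [-1.7  5.6 -1.4] op 0.0
shift cm [-0.   -3.12  0.04] roll 0.0
```

View pics/w3.png

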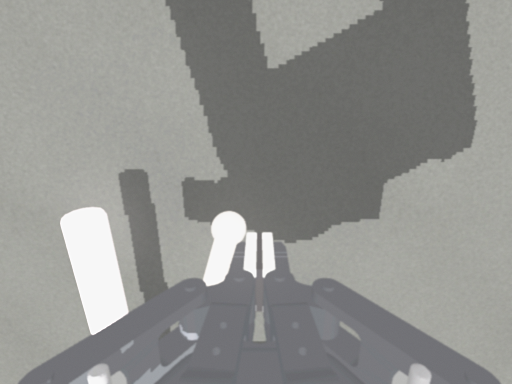

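In contact at 5.6 N, as expected. The stop should be near TCP y of about 240.

Request:
{"op": "drive_tool", "data": {
  "moves": [
    [1,[0,-0.3,0],0],
    [1,[0,-0.6,0],0],
    [1,[0,-0.9,0],0],
    [1,[0,-1.2,0],0],
    [1,[0,-1.5,0],0],
    [1,[0,-1.8,0],0],
    [1,[0,-2.1,0],0],
    [1,[0,-2.3,0],0],
    [1,[0,-2.5,0],0],
    [1,[0,-2.5,0],0]
  ]
}}

```text
clock: 6.88
eef_pos: [492.8, 246.8, 24.2]
tcp_rot: [3.139, -0.0, 3.141]
contact_force: [-5.3, 8.0, 0.0]
opening: -0.003
```

Request:
{"op": "drive_tool", "data": {
  "moves": [
    [1,[0,-0.1,0],0],
    [1,[0,-0.2,0],0],
    [1,[0,-0.3,0],0]
  ]
}}

```text
clock: 7.25
eef_pos: [492.5, 244.7, 24.3]
tcp_rot: [3.138, -0.001, 3.141]
contact_force: [-2.7, 7.3, -0.6]
opening: -0.002
```

Run:
```python
from h import *
plan([494,240,24],180)
g=r.grab_frame('wrist');save(g,'w4.png')
f=r.grab_frame('top');c=f['color'][140:265,85:205]
cv2.imwrite('pics/t4.png',cv2.cvtColor(cv2.resize(c,None,fx=4.7,fy=4.7,interpolation=cv2.INTER_CUBIC),cv2.COLOR_RGB2BGR))
```

```text
clk 7.25 pos [492.5 244.7  24.3] [179.8  -0.  179.9] F [-2.7  7.3 -0.6] op -0.0
shift cm [-0.15 -0.47  0.03] roll -0.1
```

View pics/w4.png

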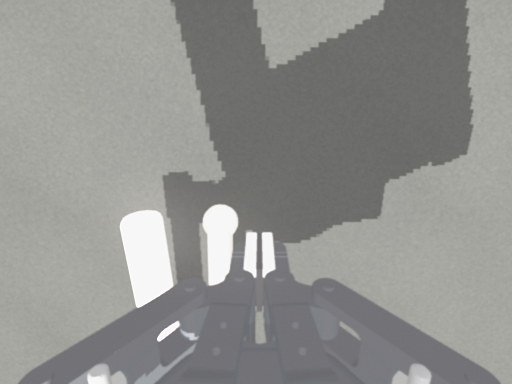

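View pics/t4.png

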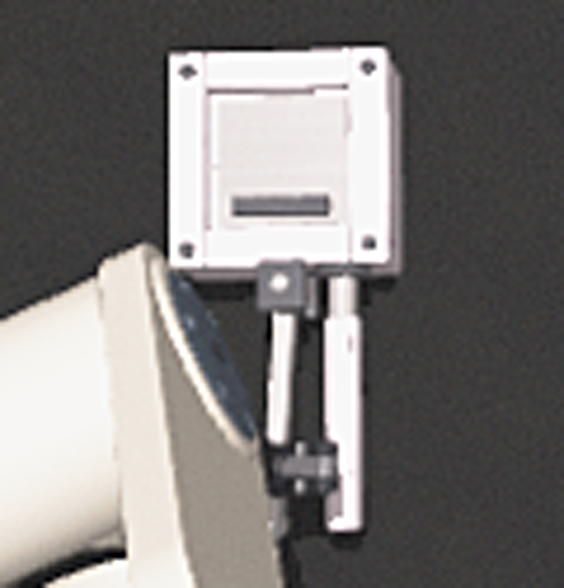

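The lever is nearly parallel to the bar but not yet at its stop, and the force is still only spring force. I'll continue in 1 mm steps.

Request:
{"op": "drive_tool", "data": {
  "moves": [
    [1,[0,-0.1,0],0],
    [1,[0,-0.2,0],0],
    [1,[0,-0.3,0],0],
    [1,[0,-0.3,0],0]
  ]
}}

```text
clock: 7.85
eef_pos: [492.3, 242.6, 24.4]
tcp_rot: [3.136, -0.001, 3.14]
contact_force: [-2.9, 7.8, -0.3]
opening: -0.004
```

Request:
{"op": "drive_tool", "data": {
  "moves": [
    [1,[0,-0.1,0],0],
    [1,[0,-0.2,0],0],
    [1,[0,-0.2,0],0]
  ]
}}

```text
clock: 8.22
eef_pos: [492.3, 241.5, 24.4]
tcp_rot: [3.135, -0.0, 3.139]
contact_force: [-2.3, 7.9, -1.9]
opening: 0.002
```

Request:
{"op": "drive_tool", "data": {
  "moves": [
    [1,[0,-0.1,0],0],
    [1,[0,-0.2,0],0],
    [1,[0,-0.2,0],0]
  ]
}}

```text
clock: 8.6
eef_pos: [492.2, 240.5, 24.5]
tcp_rot: [3.133, -0.0, 3.139]
contact_force: [-1.6, 8.0, -1.1]
opening: 0.003
```

Request:
{"op": "drive_tool", "data": {
  "moves": [
    [1,[0,-0.1,0],0],
    [1,[0,-0.2,0],0],
    [1,[0,-0.3,0],0],
    [1,[0,-0.3,0],0]
  ]
}}

```text
clock: 9.1
eef_pos: [492.2, 238.6, 24.5]
tcp_rot: [3.132, -0.0, 3.138]
contact_force: [-2.7, 9.1, -1.8]
opening: -0.003
```

Run:
```python
from h import *
plan([494,240,24],180)
g=r.grab_frame('wrist');save(g,'w5.png')
f=r.grab_frame('top');c=f['color'][140:265,85:205]
cv2.imwrite('pics/t5.png',cv2.cvtColor(cv2.resize(c,None,fx=4.7,fy=4.7,interpolation=cv2.INTER_CUBIC),cv2.COLOR_RGB2BGR))
```

```text
clk 9.1 pos [492.2 238.6  24.5] [179.4  -0.  179.8] F [-2.7  9.1 -1.8] op -0.0
shift cm [-0.18  0.14  0.05] roll -0.2
```

View pics/t5.png

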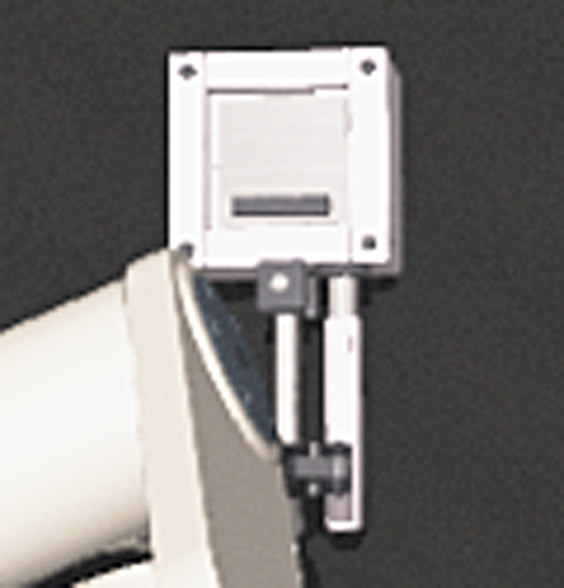

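View pics/w5.png

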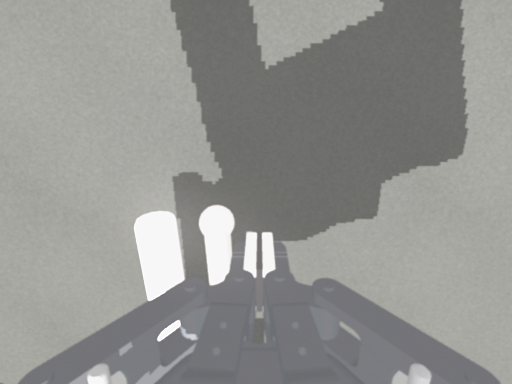

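Lever now parallel with the bar in the top view, so it is at or near its stop. I'll keep going until the force rises clearly.

Request:
{"op": "drive_tool", "data": {
  "moves": [
    [1,[0,-0.1,0],0],
    [1,[0,-0.2,0],0],
    [1,[0,-0.3,0],0],
    [1,[0,-0.3,0],0]
  ]
}}

```text
clock: 9.7
eef_pos: [492.2, 238.1, 24.6]
tcp_rot: [3.128, 0.001, 3.137]
contact_force: [-4.0, 17.2, -4.1]
opening: 0.001
```

Force has jumped to 17 N while the TCP barely moved, so this is the stop. I'll hold here for more than 1 s.

Request:
{"op": "drive_tool", "data": {
  "moves": [
    [1,[0,-0.2,0],0],
    [1,[0,-0.2,0],0],
    [1,[0,-0.2,0],0],
    [1,[0,-0.2,0],0],
    [1,[0,-0.2,0],0],
    [1,[0,-0.2,0],0],
    [1,[0,-0.2,0],0],
    [1,[0,-0.2,0],0],
    [1,[0,-0.2,0],0],
    [1,[0,-0.2,0],0]
  ]
}}

```text
clock: 10.95
eef_pos: [492.3, 238.3, 24.7]
tcp_rot: [3.125, 0.001, 3.136]
contact_force: [-4.1, 15.3, -4.5]
opening: -0.004
```

Held 1.25 s at about 15 N. Now I'll back off smoothly in +y until well clear, then lift.

Request:
{"op": "drive_tool", "data": {
  "moves": [
    [1,[0,0.5,0],0],
    [1,[0,1.0,0],0],
    [1,[0,1.5,0],0],
    [1,[0,2.0,0],0],
    [1,[0,2.6,0],0],
    [1,[0,3.2,0],0],
    [1,[0,4.0,0],0],
    [1,[0,5.0,0],0],
    [1,[0,6.0,0],0],
    [1,[0,6.5,0],0],
    [1,[0,6.5,0],0]
  ]
}}

```text
clock: 12.32
eef_pos: [492.4, 303.6, 25.6]
tcp_rot: [3.125, 0.001, 3.137]
contact_force: [-0.2, -0.3, 0.5]
opening: -0.004
```

Request:
{"op": "drive_tool", "data": {
  "moves": [
    [1,[0,0,-1],0],
    [1,[0,0.5,-3],0],
    [1,[0,1,-6],0],
    [1,[0,2,-9],0],
    [1,[0,3,-12],0],
    [1,[0,5,-14],0],
    [1,[0,8,-15],0],
    [1,[0,10,-15],0],
    [1,[0,10,-15],0],
    [1,[0,10,-15],0]
  ]
}}

```text
clock: 13.58
eef_pos: [492.2, 400.1, 176.4]
tcp_rot: [3.127, -0.0, 3.137]
contact_force: [0.2, -0.9, -0.6]
opening: 0.002
```

Run:
```python
from h import *
plan([494,240,24],180)
f=r.grab_frame('top');save(f,'t6.png')
for t in ['jar_mid','vial_mid','tweezers']:
    print(t,[np.round(x['at'],1).tolist() for x in r.spot_point(t,'top')])
for x in r.outline_of('lever_jig_empty','top')[:1]:
    ys,xs=np.nonzero(x['mask']);l=cv2.fitLine(np.c_[xs,ys].astype(np.float32),cv2.DIST_L2,0,.01,.01).ravel()
    d=onz(f,l[2:]+20*l[:2],45)-onz(f,l[2:],45);print(np.degrees(np.arctan2(d[1],d[0])))
```

```text
clk 13.575 pos [492.2 400.1 176.4] [179.1  -0.  179.7] F [ 0.2 -0.9 -0.6] op 0.0
shift cm [ -0.25 -16.24  15.  ] roll -0.3
jar_mid [[321.7, 180.0]]
vial_mid [[232.3, 268.0]]
tweezers [[243.4, 131.7], [155.1, 194.4]]
-18.077359185541635
```

View pics/t6.png

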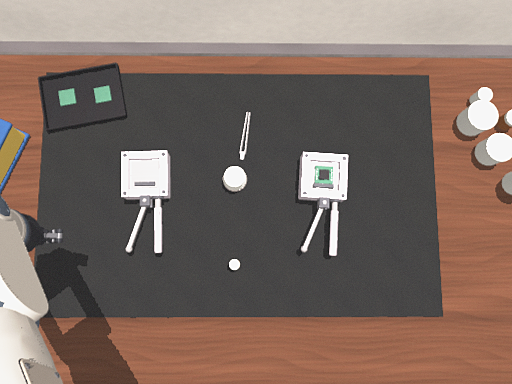

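The lever is back out at -18.08° (it was -17.98° before the press). Jar at (234,179), vial (234,265) and tweezers (245,135) look unchanged, the loaded jig is as it was, and the arm is clear with no force on it. Handing in.

```bash
python3 -c "
from rig import r
print(r.sign_off())"
```

```text
the job is handed in; nothing more can be done
None
```

I pressed the empty jig's lever (the left jig) in from its outer side with the backs of the shut fingers until it reached its stop. I held it there for about 1.25 s, then backed off, and it sprang back out. The job is handed in, at about 13.6 s on the clock.

- **At the stop:** the sensed side force rose from about 9 N to 17 N while the TCP moved only 0.5 mm. In the top view just before that, the lever lay parallel to the bar. The force was about 15 N at the end of the hold, well under the 40 N limit.
- **After release:** the lever measured -18.1° in the top view, against -18.0° before the press. The contact force was back to about zero, and the arm stood clear of everything.
- **Rest of the scene:** in the final top picture, the jar, vial, tweezers and loaded jig looked to be where they were at the start.
- **One check disagreed:** in that last picture the network put the jar at (322,180), which is the loaded jig's nest. The jar itself is plainly visible at its old place, (234,179), so I took that as a false detection.

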